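# Nudge a chopping board onto its two locating pins

## Task

With the fingertips only, push the wooden chopping board about on its metal station, back against the upstand and sideways to the right, until its two holes drop over the two pins and it lies flat on the deck. Do not lift the board, leave all the other things where they are, and take the hand away at the end.

Things in the scene. Friction and masses are not known exactly. Their poses are not given: they have to be found in the camera images.
- station: Fixed pale metal board station: deck 180 mm deep (x) by 290 mm wide (y), its top 12 mm above the worktop. Along the far side an upstand, 250 mm long, 28 mm above the deck, near face at station x = +65.5 mm. Two pins at x = +20, y = +60 and -60 mm. Origin: centre of the underside, on the worktop; x points to the upstand (away from the robot), y left, z up; yaw -0.25 to 0.08
- pin_left (a point): centre of the left pin (+y) at deck height; dark, round, 14 mm across, rounded top 8 mm above the deck. Both holes over both pins: the board's rear drops 8 mm, it lies flat, and the pins hold it within 3 mm each way
- pin_right (a point): centre of the right pin (-y) at deck height; same shape as the left one
- board: Loose brown wooden chopping board 130 (x) by 180 (y) by 14 mm, 0.3 to 0.6 kg. Origin: centre of its underside; axes as the station's when seated, then origin over the station's. Starts askew, 24 to 30 mm short of its seat (towards the robot), 18 to 45 mm to the left, tilted 4 degrees: near edge on the deck, rear on the pin tops; it slides there
- hole_left (a point): centre at the underside of the board's left through hole, 20 mm diameter, at board x = +20, y = +60 mm. With the board's far edge flat against the upstand both holes are in line with the pins front to back within 1 mm, so only a sideways slide is left
- hole_right (a point): the same of the right hole, at board x = +20, y = -60 mm
- salt_shaker: Bystander, leave alone: small glass salt shaker with a pale grey top and white contents, 31 mm wide, 57 mm tall; origin at the centre of its underside
- coffee_pod_a: Bystander, leave alone: white coffee pod with a reddish-brown lid, 51 mm wide, 43 mm tall; origin at the centre of its underside
- jar_1: Bystander, leave alone: glass jar with a dark brown lid, 71 x 76 mm, 98 mm tall; origin at the centre of its underside
- tin_1: Bystander, leave alone: short fruit tin with a red and yellow wrapper, 76 mm wide, 58 mm tall; origin at the centre of its underside
- tin_2: Bystander, leave alone: dark blue food tin with a gold rim, 57 mm wide, 72 mm tall; origin at the centre of its underside
Mind the look-alikes: they are no part of the job. Of the things like the board, leave any that is blue; of the rest the larger one is meant.

How it is judged:
At the end, for the whole second after the job is handed in: Both holes are centred over their own pins within 5 mm, the board is level within 0.02 rad and its underside is within 2.5 mm of the deck, at rest (horizontal distance between hole_left and pin_left below 0.005 m and horizontal distance between hole_right and pin_right below 0.005 m and angle between board's own z axis and vertical below 0.02 rad and z of board in the frame of station below 0.0145 m and linear speed of board below 0.01 m/s and angular speed of board below 0.05 rad/s); the robot touches nothing.
It fails at once if the board is lifted: its middle or a hole rises more than 18 mm above the deck (z of any of board, hole_left, hole_right in the frame of station above 0.03 m).
It fails at once if a bystander is moved by more than 20 mm (distance of any of salt_shaker, coffee_pod_a, jar_1, tin_1, tin_2 from where it was at the start of the episode above 0.02 m).
It also fails if it takes over 45 s, if anything falls off the work surface, if the arm or the gripper's body presses on something with over 40 N, if the wrist force passes 120 N, or if a joint passes its speed limit or range.

## Robot

A 6-joint arm with a two-finger parallel gripper is mounted at the origin on a cart in front of the work surface, level with it; the furniture and walls round the work are solid. World frame = base frame: x ahead of the robot, y to its left, z up, the work surface at z = 0. Lengths are in m, angles in rad, forces in N, time in s.
With the tool pointing down it reaches from about 0.35 to 0.875 m from the base axis. Payload 4.2 kg.
Tool frame: the origin (TCP) lies midway between the tips of the shut fingers; the grasp point (between the pads) lies 19 mm behind it; z points along the fingers, y is the line along which they close (so a half turn about z gives the same grasp; the last joint's range is limited). The gripper opens to 87 mm and grips with 3 to 60 N. Pads are 19 mm wide; open, the fingers measure 117 mm over their backs; the gripper's body (75 mm by 190 mm) begins 51 mm behind the grasp point.
Start: joints at [-1.091, 0.385, 0.008, 0, -1.194, -0.259], TCP at [0.137, -0.61, 0.223] pointing down, gripper open.
Joint ranges: [-3.14, 3.14], [-1.21, 2.06], [-1.07, 1.41], [-3.16, 2.05], [-2.99, -0.16], [-3.1, 3.1]. Speed limits (rad/s): [2.79, 2.79, 3.14, 3.14, 3.14, 3.14].

## Interface

Orientations are given as a unit quaternion [w, x, y, z].
In Python, from bench import monitor, imaging, workorder, search_frame, regions_of, spot_point gives the robot as it stands.
- The arm moves only by the tool arm_command, never from a script. Its argument "targets" is a list of rows, each a list of 7 numbers: the shift along the world's x, y, z in cm, then the turn, a rotation vector about the world's x, y, z in rad, then the opening in per cent of the stroke, from 0 (shut) to 100 (fully open). A call has 1 to 5 rows; each row is the pose to reach, as a shift and turn from the pose commanded when the call began; what a row does not reach only later rows make up. A row lasts 1/8 s, in which the tool goes at most 62.5 mm and 10.7 degrees, less where a joint would pass 70% of its speed; a pose out of reach is approached as far as the arm can. A call with a gripper value outside its range is refused whole. The fingers move at their own pace and stop on an object; the grip force is fixed at half the most. Time passes only in rows, so rows that repeat a pose let the fingers close. It gives the time, the measured TCP pose, the force, the opening and the grip force at its end, in the units of the state.
- monitor.get_state(): the state, without advancing time (a new reading comes with each control period).
- imaging.get_image(name): name is "scene" or "top"; returns the picture (384x512x3 uint8, blue, green, red); there is no depth.
- imaging.camera_params(name): a dict with "vertical_fov" (degrees; the focal length in pixels is half the picture's height over the tangent of half this angle, whatever the lens; pixels are square), "cx", "cy" (the principal point, pixels), "k1" (the pictures are not rectified: a ray, as slopes to the right and down, at radius r is drawn at 1 + k1 r^2 times it, then the intrinsics apply), "T" (4x4, takes a point from camera to world coordinates). Camera axes: x right, y down, z forward; pixel columns grow to the right and rows downward; lengths in m; the calibration is good to about 2 mm. A picture is of the moment at which its call begins. camera_params takes no time and is no camera call.
- workorder.job_done(): hands the job in; it is judged then, once.
Trained networks look in the newest picture that a camera, given by its name, has taken for a name from the list of things; names that differ only in an ending like _2 or _b are one class to them, and where a whole thing is asked for, a point or a joint stands for the part that bears it (a point fixed in the world has none). Each returns a list of dicts, best first, with "score" (0 to 1); they miss things now and then, are a little off and sometimes report something else, mostly with a low value. They report only what shows in the picture. A call takes as long as a camera call. They do not tell look-alikes from the thing itself.
- search_frame(camera, name): "position" ([row, column] in pixels, amid what is visible of it).
- regions_of(camera, name): "region" (384x512 bool, what is visible of it) and "position" ([row, column] in pixels, amid what is visible of it).
- spot_point(camera, name): "position" ([row, column] in pixels: a listed point, or the origin of a listed thing).
The state is a dict: "clock": time; "joints": joint angles; "joint_velocities": joint speeds; "joint_efforts": joint torques, N m; "eef_pos": TCP position; "orientation": TCP orientation; "contact_force": force on the tool from outside, world axes, zero at the start; "torque": the same for the moment, N m; "finger_gap": finger opening in m; "finger_force": force on a finger pad.
Only numpy, scipy, OpenCV 4.12 (cv2) and the standard library are available. Lean on these libraries where they do the work, as an engineer would, in place of code of your own. Each camera call takes 0.05 s, during which the arm holds its last target. There are 200 camera calls.

## Working session

There is one attempt and no reset: what is moved stays moved. The work goes in short steps, Python scripts to look and compute and a tool call to move; the robot and the scene stay as the last step left them, time stands still between calls to the robot, and variables do not carry over. Pictures are saved under pics/ and viewed, at most 10 in all, crops included, and the job is handed in when it is done.

Besides the shell and the picture viewer there is one more tool, called after "Emit:" as name(argument=value, ...), one argument or row to a line, values as JSON. arm_command: Moves the arm, as the interface text tells. Its arguments: {"type":"object","properties":{"targets":{"type":"array","items":{"type":"array","items":{"type":"number"}}}},"required":["targets"]}

```bash
mkdir -p pics
cat > h.py <<'E'
import numpy as np, cv2
from bench import monitor, imaging, workorder, search_frame, regions_of, spot_point
def cam(n):
    p=imaging.camera_params(n); f=192/np.tan(np.radians(p["vertical_fov"])/2)
    return p,np.array([[f,0,p["cx"]],[0,f,p["cy"]],[0,0,1]]),np.array([p["k1"],0,0,0,0.])
def ray(n,rc,z):
    p,K,d=cam(n); T=np.array(p["T"])
    u=cv2.undistortPoints(np.array([[[rc[1],rc[0]]]],float),K,d)[0,0]
    v=T[:3,:3]@[u[0],u[1],1]; o=T[:3,3]
    return o+v*(z-o[2])/v[2]
def proj(n,P):
    p,K,d=cam(n); W=np.linalg.inv(np.array(p["T"]))
    return cv2.projectPoints(np.atleast_2d(np.array(P,float)),cv2.Rodrigues(W[:3,:3])[0],W[:3,3],K,d)[0][:,0]
E
python3 - <<'E'
from h import *
np.set_printoptions(precision=4,suppress=True)
print(monitor.get_state()["orientation"])
for n in ("top","scene"):
    im=imaging.get_image(n); cv2.imwrite(f"pics/{n}0.png",cv2.resize(im,None,fx=1.5,fy=1.5))
    print(n,np.array(imaging.camera_params(n)["T"])[:3,3])
    for k,z in (("station",0),("pin_left",.012),("pin_right",.012),("board",.016),("hole_left",.02),("hole_right",.02),("salt_shaker",0),("coffee_pod_a",0),("jar_1",0),("tin_1",0),("tin_2",0)):
        for r in spot_point(n,k)[:3]: print(k,round(r["score"],2),np.array(r["position"]),ray(n,r["position"],z))
E
```

```text
[-0.0002 -0.1101  0.9939  0.0011]
top [-0.6655  0.4994  1.6392]
scene [0.0393 0.9418 1.2221]
station 0.84 [214.5 244.7] [0.525  0.1474 0.    ]
pin_left 0.91 [224.6 231.7] [0.5357 0.2147 0.012 ]
pin_left 0.21 [128.1 296. ] [ 0.5712 -0.3373  0.012 ]
pin_right 0.7 [200.2 252.6] [0.5293 0.0861 0.012 ]
pin_right 0.44 [214.6 248.1] [0.5099 0.1495 0.012 ]
board 0.96 [326.8 204.7] [0.4087 0.5572 0.016 ]
board 0.64 [222.9 247.4] [0.4922 0.1836 0.016 ]
board 0.64 [245.3 200.6] [0.5763 0.3391 0.016 ]
hole_left 0.97 [232.2 232.2] [0.5143 0.2449 0.02  ]
hole_left 0.75 [325.8 186.9] [0.4523 0.5816 0.02  ]
hole_left 0.6 [156.9 293.8] [ 0.4995 -0.1759  0.02  ]
hole_right 0.95 [315.  213.8] [0.4049 0.5164 0.02  ]
hole_right 0.75 [160.2 315.4] [ 0.4205 -0.2029  0.02  ]
hole_right 0.72 [205.6 250.4] [0.5202 0.1167 0.02  ]
salt_shaker 0.42 [169.6 261.9] [ 0.5804 -0.0705  0.    ]
coffee_pod_a 0.65 [245.  201.5] [0.5816 0.3286 0.    ]
jar_1 0.73 [126.4 294.6] [ 0.5863 -0.3565  0.    ]
tin_1 0.64 [131.3 329.7] [ 0.4479 -0.4046  0.    ]
tin_1 0.61 [275.7 232.5] [0.433  0.3723 0.    ]
tin_2 0.64 [131.3 329.7] [ 0.4479 -0.4046  0.    ]
tin_2 0.61 [275.7 232.5] [0.433  0.3723 0.    ]
```

View pics/top0.png

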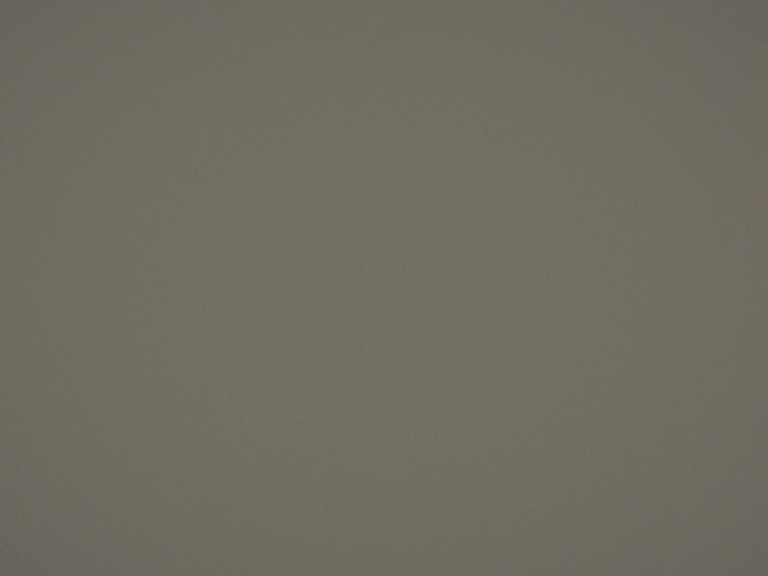

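View pics/scene0.png

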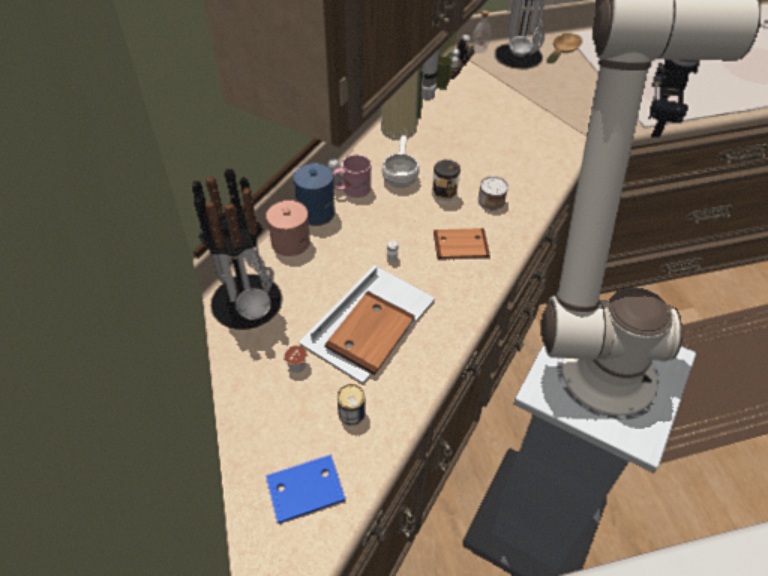

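The top camera is blocked: its picture is blank grey. The scene view shows the station near (368,322) and the brown board on it at (372,330), in 1.5x pixels. The blue board and the small brown one are decoys. I'll fit the poses from the masks.

```bash
cat >> h.py <<'E'
from scipy.optimize import minimize
def xf(pts,x,y,yaw,z0=0,pitch=0):
    c,s=np.cos(yaw),np.sin(yaw); R=np.array([[c,-s,0],[s,c,0],[0,0,1]])
    cp,sp=np.cos(pitch),np.sin(pitch); Rp=np.array([[cp,0,sp],[0,1,0],[-sp,0,cp]])
    return np.array(pts)@(R@Rp).T+[x,y,z0]
def box(a,b): return [(x,y,z) for x in(a[0],b[0]) for y in(a[1],b[1]) for z in(a[2],b[2])]
ST=box((-.09,-.145,0),(.09,.145,.012))+box((.0655,-.125,.012),(.0655+.01,.125,.040))
BD=box((-.065,-.09,0),(.065,.09,.014))
S=8
def hullimg(uv):
    m=np.zeros((384,512),np.uint8)
    h=cv2.convexHull(uv.astype(np.float32)); 
    cv2.fillConvexPoly(m,np.round(h*256).astype(np.int32),1,shift=8); return m
def boardpts(p,flat=False):
    # tilted: near edge on deck, rear raised
    a=0 if flat else -0.07
    return lambda pts: xf(pts,p[0],p[1],p[2],.012+(0 if flat else .065*np.sin(.07)),a)
def fit(mask,f,p0):
    cs=cv2.findContours(mask.astype(np.uint8),cv2.RETR_EXTERNAL,cv2.CHAIN_APPROX_NONE)[0]
    hm=cv2.convexHull(max(cs,key=cv2.contourArea)).astype(np.float32)
    # distances of mask hull outline (dense) to projected hull
    m=np.zeros((384,512),np.uint8); cv2.fillConvexPoly(m,hm.astype(np.int32),1)
    c=cv2.findContours(m,cv2.RETR_EXTERNAL,cv2.CHAIN_APPROX_NONE)[0][0][:,0].astype(float)
    def cost(p):
        h=cv2.convexHull(f(p).astype(np.float32))
        d=np.array([cv2.pointPolygonTest(h,(float(a),float(b)),True) for a,b in c])
        return np.mean(np.minimum(np.abs(d-.4),4)**2)   # mask pixel centres lie ~.4 px inside
    r=minimize(cost,p0,method="Nelder-Mead",options=dict(xatol=1e-4,fatol=1e-4,maxiter=400,initial_simplex=np.array([p0]+[np.array(p0)+d for d in np.diag([.015,.015,.06])])))
    return r.x,r.fun
def draw(im,fS,fB,b0,name,k=6):
    x0,y0,x1,y1=b0; c=cv2.resize(im[y0:y1,x0:x1],None,fx=k,fy=k,interpolation=cv2.INTER_CUBIC)
    for uv,col in ((fS,(255,0,255)),(fB,(0,255,0))):
        q=np.round((uv+.5-[x0,y0])*k-.5).astype(int)
        for a in q: cv2.circle(c,tuple(int(v) for v in a),2,col,-1)
    cv2.imwrite(name,c)
def nearest(rs,uv): return min(rs,key=lambda r:np.hypot(r["position"][1]-uv[0],r["position"][0]-uv[1]))
PINS=[(.02,.06,.012),(.02,-.06,.012)]; HOLES=[(.02,.06,.014),(.02,-.06,.014)]
E
python3 - <<'E'
from h import *
np.set_printoptions(precision=4,suppress=True)
im=imaging.get_image("scene")
rs=regions_of("scene","station"); rb=regions_of("scene","board")
print([(r["score"],r["position"],r["region"].sum()) for r in rs+rb])
s=rs[0]["region"]; b=nearest(rb,(247,220))["region"]
print(s.sum(),b.sum(),(s&b).sum())
ps,fs=fit(s|b,lambda p:proj("scene",xf(ST,*p)),[.5125,.151,-.05])
pb,fb=fit(b,lambda p:proj("scene",boardpts(p)(BD)),[.49,.18,.04])
print("station",ps,fs,"board",pb,fb)
np.savez("fit.npz",ps=ps,pb=pb)
draw(im,proj("scene",np.vstack([xf(ST,*ps),xf(PINS,*ps)])),proj("scene",np.vstack([boardpts(pb)(BD),boardpts(pb)(HOLES)])),(190,170,300,262),"pics/f.png")
print(proj("scene",boardpts(pb)(HOLES)))
E
```

```text
[(0.68, [203.0, 236.9], np.int64(1783)), (0.84, [162.3, 307.9], np.int64(696)), (0.56, [223.2, 243.0], np.int64(1795)), (0.56, [324.1, 206.2], np.int64(1530))]
1783 1795 29
station [ 0.5212  0.144  -0.0854] 0.3866071017125932 board [ 0.4972  0.1802 -0.003 ] 0.17972271483337446
[[232.3786 228.8452]
 [250.9761 204.6179]]
```

View pics/f.png

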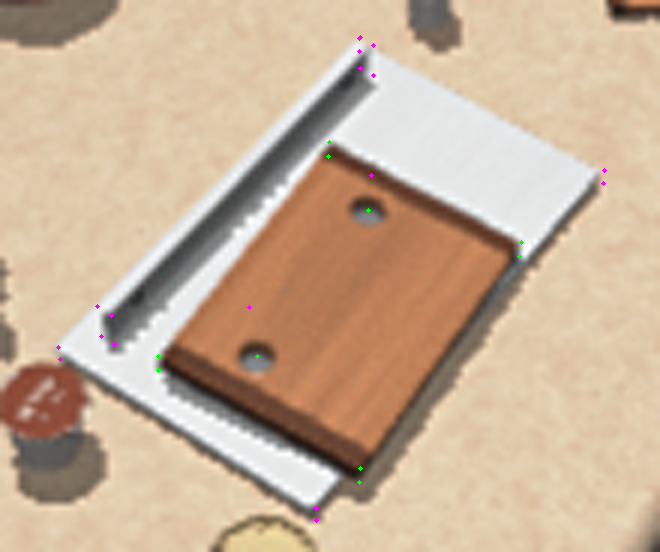

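The fit is good. The overlay lands on the holes and edges, so the board is about 27 mm short, 34 mm to the left and turned +0.08 rad relative to the station. I'll push the near edge with two open fingers aligned to the station.

Emit:
arm_command(
  targets=[
    [5, 2.5, 0, 0, 0, -0.06, 100],
    [10, 5, 0, 0, 0, -0.12, 100],
    [15, 7.5, 0, 0, 0, -0.18, 100],
    [20, 11, 0, 0, 0, -0.24, 100],
    [25, 15, 0, 0, 0, -0.305, 100],
  ],
)

```text
clock: 1.98
eef_pos: [0.3873, -0.4597, 0.2226]
orientation: [0.0, 0.043, 0.999, -0.0]
contact_force: [0.6, -1.4, 1.1]
finger_gap: 0.0872
finger_force: 0.0
```

Emit:
arm_command(
  targets=[
    [1, 6, 0, 0, 0, 0, 100],
    [1, 12, 0, 0, 0, 0, 100],
    [1, 18, 0, 0, 0, 0, 100],
    [1, 24, 0, 0, 0, 0, 100],
    [1, 30, 0, 0, 0, 0, 100],
  ],
)

```text
clock: 2.6
eef_pos: [0.3956, -0.1591, 0.2229]
orientation: [0.001, 0.042, 0.999, -0.0]
contact_force: [0.1, -0.0, 0.1]
finger_gap: 0.0869
finger_force: 0.0
```

Emit:
arm_command(
  targets=[
    [1, 6, 0, 0, 0, 0, 100],
    [1, 12, 0, 0, 0, 0, 100],
    [1, 18, 0, 0, 0, 0, 100],
    [1, 24, 0, 0, 0, 0, 100],
    [1, 30, 0, 0, 0, 0, 100],
  ],
)

```text
clock: 3.22
eef_pos: [0.4054, 0.1413, 0.2231]
orientation: [0.001, 0.042, 0.999, 0.0]
contact_force: [1.3, -0.1, 0.1]
finger_gap: 0.0868
finger_force: 0.0
```

Emit:
arm_command(
  targets=[
    [-0.5, 4.7, 0, 0, 0, 0, 100],
    [-0.5, 4.7, -6, 0, 0, 0, 100],
    [-0.5, 4.7, -12, 0, 0, 0, 100],
    [-0.5, 4.7, -17, 0, 0, 0, 100],
    [-0.5, 4.7, -20.5, 0, 0, 0, 100],
  ],
)

```text
clock: 3.85
eef_pos: [0.4002, 0.1858, 0.0158]
orientation: [-0.001, 0.042, 0.999, -0.001]
contact_force: [0.4, 0.2, 0.0]
finger_gap: 0.0873
finger_force: 0.0
```

Run:
```python
from h import *
s=monitor.get_state(); print(s["eef_pos"],s["contact_force"])
im=imaging.get_image("scene")
cv2.imwrite("pics/a.png",cv2.resize(im[165:275,185:315],None,fx=5,fy=5,interpolation=cv2.INTER_CUBIC))
```

```text
[0.40020791 0.18583216 0.015773  ] [0.42873215 0.16652383 0.04496921]
```

View pics/a.png

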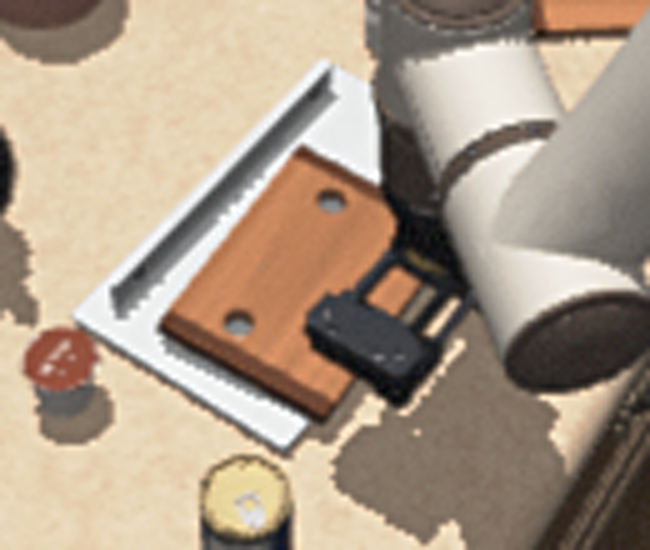

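The hand is down in front of the board's near edge, at about (390,340) in the 5x crop, with both fingers clear. Next is the slow push towards the upstand.

Emit:
arm_command(
  targets=[
    [0.8, -0.05, 0.3, 0, 0, 0, 100],
    [1.6, -0.1, 0.3, 0, 0, 0, 100],
    [2.2, -0.15, 0.3, 0, 0, 0, 100],
    [2.8, -0.2, 0.3, 0, 0, 0, 100],
    [3.4, -0.25, 0.3, 0, 0, 0, 100],
  ],
)

```text
clock: 4.53
eef_pos: [0.4346, 0.1839, 0.022]
orientation: [-0.0, 0.042, 0.999, 0.001]
contact_force: [-6.8, 1.7, 5.2]
finger_gap: 0.0868
finger_force: 3.6
```

Emit:
arm_command(
  targets=[
    [0.4, -0.04, 0, 0, 0, 0, 100],
    [0.8, -0.07, 0, 0, 0, 0, 100],
    [1.1, -0.1, 0, 0, 0, 0, 100],
    [1.4, -0.12, 0, 0, 0, 0, 100],
    [1.6, -0.14, 0, 0, 0, 0, 100],
  ],
)

```text
clock: 5.15
eef_pos: [0.4487, 0.1812, 0.0217]
orientation: [-0.002, 0.043, 0.999, -0.001]
contact_force: [-13.8, 3.4, 8.9]
finger_gap: 0.087
finger_force: 6.6
```

Emit:
arm_command(
  targets=[
    [0.1, -0.01, -0.3, 0, 0, 0, 100],
    [0.25, -0.02, -0.3, 0, 0, 0, 100],
    [0.4, -0.03, -0.3, 0, 0, 0, 100],
    [0.5, -0.04, -0.3, 0, 0, 0, 100],
  ],
)

```text
clock: 5.65
eef_pos: [0.449, 0.1803, 0.0184]
orientation: [-0.006, 0.044, 0.999, -0.002]
contact_force: [-27.9, 10.8, 17.8]
finger_gap: 0.0873
finger_force: 14.5
```

Run:
```python
from h import *
np.set_printoptions(precision=4,suppress=True)
im=imaging.get_image("scene"); ps=np.load("fit.npz")["ps"]
pl=[.5*a+.5*b for a,b in zip(xf(PINS,*ps),xf(PINS,*ps))]
for n in ("hole_left","hole_right"):
    for r in spot_point("scene",n)[:4]: print(n,round(r["score"],2),r["position"],xf([ray("scene",r["position"],.02)-[*ps[:2],0]],0,0,-ps[2]))
cv2.imwrite("pics/b.png",cv2.resize(im[165:275,185:315],None,fx=5,fy=5,interpolation=cv2.INTER_CUBIC))
```

```text
hole_left 0.59 [225.2, 226.2] [[0.0183 0.089  0.02  ]]
hole_left 0.58 [325.1, 184.4] [[-0.0988  0.4327  0.02  ]]
hole_left 0.57 [160.1, 292.6] [[ 0.0002 -0.3032  0.02  ]]
hole_right 0.9 [311.9, 217.2] [[-0.1496  0.3481  0.02  ]]
hole_right 0.62 [202.7, 246.6] [[ 0.0198 -0.03    0.02  ]]
```

View pics/b.png

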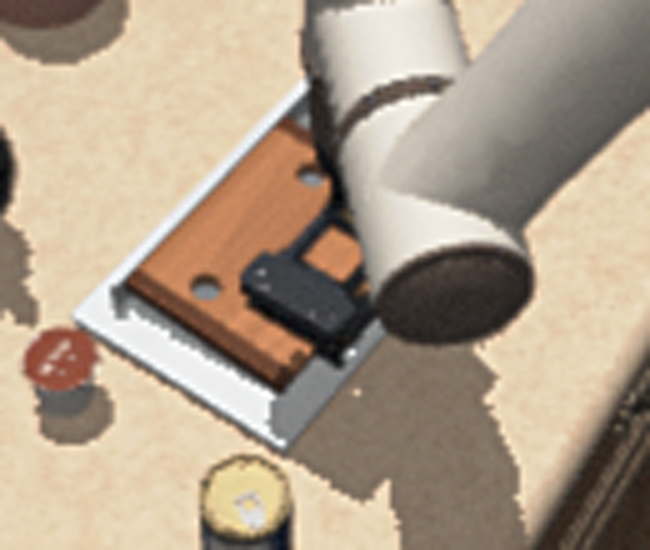

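The board is now flush against the upstand and about 30 mm left of its seat. Its holes show at (205,287) and (312,175) in the 5x crop. I'll back off, lift, turn the hand 90° and go to the left side.

Emit:
arm_command(
  targets=[
    [-1, 0.1, 0, 0, 0, 0, 100],
    [-2.5, 0.2, 0, 0, 0, 0, 80],
    [-2.5, 0.2, 5, 0, 0, 0, 60],
    [-2.5, 0.2, 10, 0, 0, 0, 60],
  ],
)

```text
clock: 6.3
eef_pos: [0.4305, 0.1837, 0.119]
orientation: [0.0, 0.042, 0.999, -0.0]
contact_force: [1.2, 0.3, 0.5]
finger_gap: 0.065
finger_force: 0.0
```

Run:
```python
from h import *
s=monitor.get_state(); print(s["eef_pos"],s["joints"])
for n,z in (("coffee_pod_a",0),("tin_2",0),("tin_1",0)):
    for r in spot_point("scene",n): print(n,r["score"],ray("scene",r["position"],z))
```

```text
[0.43046123 0.18369442 0.11900334] [ 7.52060906e-01  2.30441077e-01 -5.11966939e-01  5.25780396e-04
 -8.28505431e-01 -2.40739968e+00]
coffee_pod_a 0.56 [5.80306704e-01 3.37829599e-01 2.22044605e-16]
tin_2 0.89 [0.4359497  0.37242807 0.        ]
tin_2 0.44 [ 0.45739188 -0.39665391  0.        ]
tin_1 0.89 [0.4359497  0.37242807 0.        ]
tin_1 0.44 [ 0.45739188 -0.39665391  0.        ]
```

Emit:
arm_command(
  targets=[
    [2, 3, 1, 0, 0, 0.18, 60],
    [4, 6, 1, 0, 0, 0.36, 60],
    [6, 9, 1, 0, 0, 0.54, 60],
    [8.8, 10.7, 1, 0, 0, 0.72, 60],
    [8.8, 10.7, 0, 0, 0, 0.9, 60],
  ],
)

```text
clock: 7.08
eef_pos: [0.5202, 0.2921, 0.1163]
orientation: [0.0, -0.399, 0.917, -0.0]
contact_force: [0.0, -0.2, -0.4]
finger_gap: 0.052
finger_force: 0.0
```

Emit:
arm_command(
  targets=[
    [0, 0, 0, 0, 0, 0.18, 60],
    [0, 0, 0, 0, 0, 0.36, 60],
    [0, 0, 0, 0, 0, 0.54, 60],
    [0, 0, 0, 0, 0, 0.67, 60],
    [0, 0, -3, 0, 0, 0.67, 60],
  ],
)

```text
clock: 7.7
eef_pos: [0.5198, 0.2917, 0.0883]
orientation: [0.002, -0.677, 0.736, -0.0]
contact_force: [0.1, 1.0, -0.7]
finger_gap: 0.0519
finger_force: 0.0
```

Run:
```python
from h import *
s=monitor.get_state(); print(s["eef_pos"])
im=imaging.get_image("scene")
cv2.imwrite("pics/c.png",cv2.resize(im[150:275,175:315],None,fx=5,fy=4.8,interpolation=cv2.INTER_CUBIC))
```

```text
[0.51979304 0.29166616 0.08832546]
```

View pics/c.png

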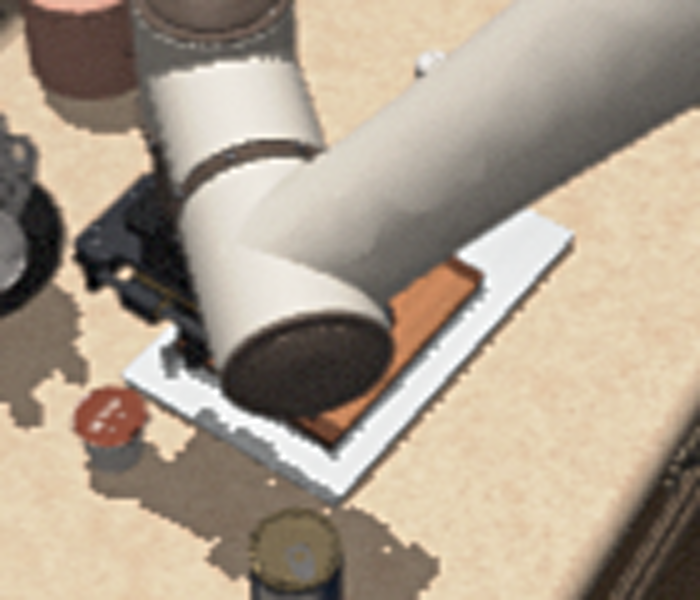

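The hand is above the left side, clear of the pod at (110,420). I'll descend and push right.

Emit:
arm_command(
  targets=[
    [0, 0, -3, 0, 0, 0, 60],
    [0, 0, -6, 0, 0, 0, 60],
    [0, 0, -7, 0, 0, 0, 60],
    [0, -0.6, -7, 0, 0, 0, 60],
    [-0.1, -1.2, -7, 0, 0, 0, 60],
  ],
)

```text
clock: 8.38
eef_pos: [0.5183, 0.279, 0.0186]
orientation: [0.001, -0.676, 0.736, -0.0]
contact_force: [0.6, -0.2, 0.2]
finger_gap: 0.0525
finger_force: 0.0
```

Emit:
arm_command(
  targets=[
    [0, -0.6, 0, 0, 0, 0, 60],
    [-0.05, -1.1, 0, 0, 0, 0, 60],
    [-0.1, -1.6, 0, 0, 0, 0, 60],
    [-0.1, -2.1, 0, 0, 0, 0, 60],
    [-0.15, -2.5, 0, 0, 0, 0, 60],
  ],
)

```text
clock: 9.0
eef_pos: [0.5167, 0.2557, 0.0187]
orientation: [0.002, -0.676, 0.737, 0.001]
contact_force: [-2.1, 3.2, -0.1]
finger_gap: 0.052
finger_force: 1.6
```

Emit:
arm_command(
  targets=[
    [0, -0.3, 0, 0, 0, 0, 60],
    [-0.0, -0.6, 0, 0, 0, 0, 60],
    [-0.05, -0.8, 0, 0, 0, 0, 60],
    [-0.05, -0.9, 0, 0, 0, 0, 60],
  ],
)

```text
clock: 9.5
eef_pos: [0.5163, 0.247, 0.0184]
orientation: [0.002, -0.676, 0.737, 0.001]
contact_force: [-4.1, 8.9, 2.5]
finger_gap: 0.0522
finger_force: 4.0
```

```bash
cat > m.py <<'E'
from h import *
import sys
np.set_printoptions(precision=4,suppress=True)
s=monitor.get_state(); ps=np.load("fit.npz")["ps"]
print(np.array(s["contact_force"]),"tcp in st",xf([np.array(s["eef_pos"])-[*ps[:2],0]],0,0,-ps[2]))
im=imaging.get_image("scene")
for z in (.012,.02):
  for n in ("hole_left","hole_right"):
    for r in spot_point("scene",n)[:4]:
      q=xf([ray("scene",r["position"],z)-[*ps[:2],0]],0,0,-ps[2])[0]
      if abs(q[1])<.15: print(n,z,round(r["score"],2),q)
cv2.imwrite(sys.argv[1],cv2.resize(im[165:275,185:315],None,fx=6,fy=5.4,interpolation=cv2.INTER_CUBIC))
E
python3 m.py pics/d.png
```

```text
[-4.1007  8.9073  2.4863] tcp in st [[-0.0136  0.1022  0.0184]]
```

View pics/d.png

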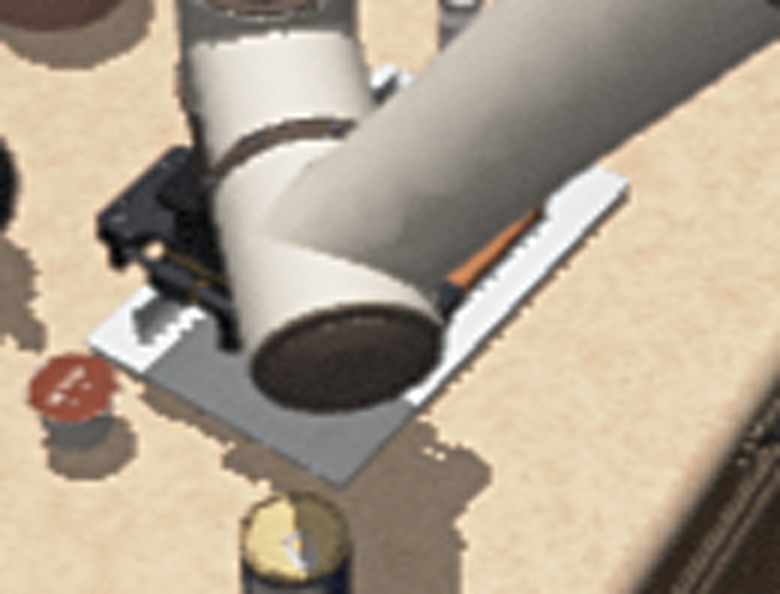

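The arm now hides the board. The TCP is about 2.5 mm short of the seat, so I'll creep on and watch the force.

Emit:
arm_command(
  targets=[
    [0, -0.1, 0, 0, 0, 0, 60],
    [0, -0.2, 0, 0, 0, 0, 60],
    [0, -0.25, 0, 0, 0, 0, 60],
  ],
)

```text
clock: 10.12
eef_pos: [0.5163, 0.2459, 0.0185]
orientation: [0.003, -0.676, 0.737, 0.001]
contact_force: [-6.7, 12.7, 0.7]
finger_gap: 0.0519
finger_force: 6.1
```

Emit:
arm_command(
  targets=[
    [0, -0.1, 0, 0, 0, 0, 60],
    [0, -0.2, 0, 0, 0, 0, 60],
  ],
)

```text
clock: 10.38
eef_pos: [0.5163, 0.2456, 0.0185]
orientation: [0.005, -0.676, 0.737, 0.002]
contact_force: [-8.1, 18.6, 0.8]
finger_gap: 0.0522
finger_force: 9.0
```

The force is rising with the TCP stalled, so the pins have probably engaged. I'll back off and look.

Emit:
arm_command(
  targets=[
    [0, 0.8, 0, 0, 0, 0, 60],
    [0.1, 1.8, 0, 0, 0, 0, 60],
    [0.1, 1.8, 5, 0, 0, 0, 60],
    [0.1, 1.8, 11, 0, 0, 0, 60],
    [-3, -2, 14, 0, 0, 0, 60],
  ],
)

```text
clock: 11.0
eef_pos: [0.4886, 0.2222, 0.1609]
orientation: [0.003, -0.677, 0.736, -0.001]
contact_force: [-1.0, -0.1, -0.4]
finger_gap: 0.0521
finger_force: 0.0
```

Emit:
arm_command(
  targets=[
    [-2, -6, 1, 0, 0, 0, 60],
    [-4, -12, 1, 0, 0, 0, 60],
    [-6, -18, 1, 0, 0, 0, 60],
    [-6, -24, 1, 0, 0, 0, 60],
    [-6, -30, 1, 0, 0, 0, 60],
  ],
)

```text
clock: 11.62
eef_pos: [0.4251, -0.0818, 0.1681]
orientation: [0.0, -0.677, 0.736, -0.0]
contact_force: [1.1, 0.5, 0.2]
finger_gap: 0.0522
finger_force: 0.0
```

```bash
python3 m.py pics/e.png
python3 - <<'E'
from h import *
b=nearest(regions_of("scene","board"),(240,212))["region"]; ps=np.load("fit.npz")["ps"]
for fl in (True,False):
    p,f=fit(b,lambda p:proj("scene",boardpts(p,fl)(BD)),list(ps)); d=xf([[p[0]-ps[0],p[1]-ps[1],0]],0,0,-ps[2])
    print("flat" if fl else "tilt",d,p[2]-ps[2],f)
E
```

```text
[1.1258 0.5068 0.188 ] tcp in st [[-0.0765 -0.2332  0.1681]]
hole_left 0.012 0.59 [0.0189 0.0709 0.012 ]
hole_right 0.012 0.62 [ 0.0301 -0.0588  0.012 ]
hole_left 0.02 0.59 [0.0151 0.0754 0.02  ]
hole_right 0.02 0.62 [ 0.0263 -0.0534  0.02  ]
flat [[ 0.00263392 -0.00242516  0.        ]] -0.011695753663609199 0.33938014407789924
tilt [[0.00096074 0.00034447 0.        ]] 0.002917129268591473 0.5164687001620345
```

View pics/e.png

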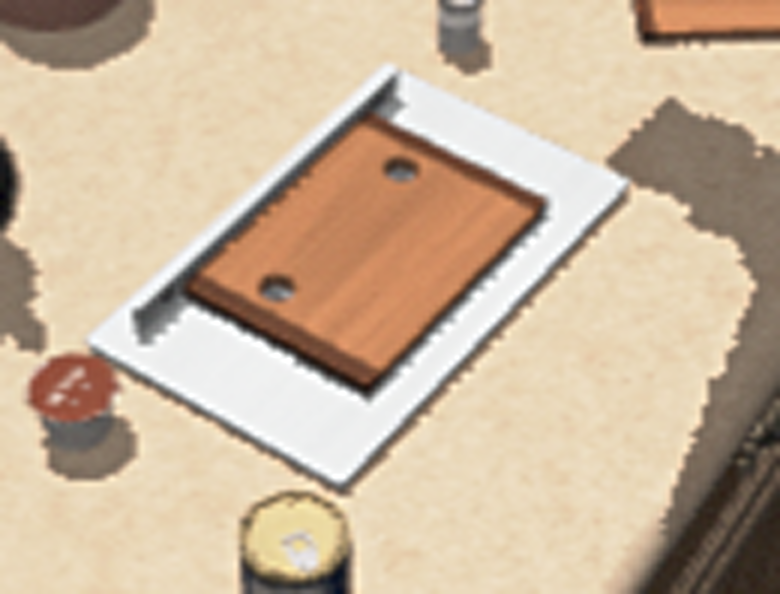

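It looks dropped: the shadow under the rear-left corner has gone and the holes look dark. I'll check with a magnified overlay of the seated model.

Run:
```python
from h import *
im=imaging.get_image("scene"); ps=np.load("fit.npz")["ps"]
F=lambda P:proj("scene",xf(P,*ps,.012)); T=lambda P:proj("scene",boardpts(ps)(P))
b=(208,180,280,240)
draw(im,T(BD),F(BD),b,"pics/g.png",11)
```

```text
(no output)
```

View pics/g.png

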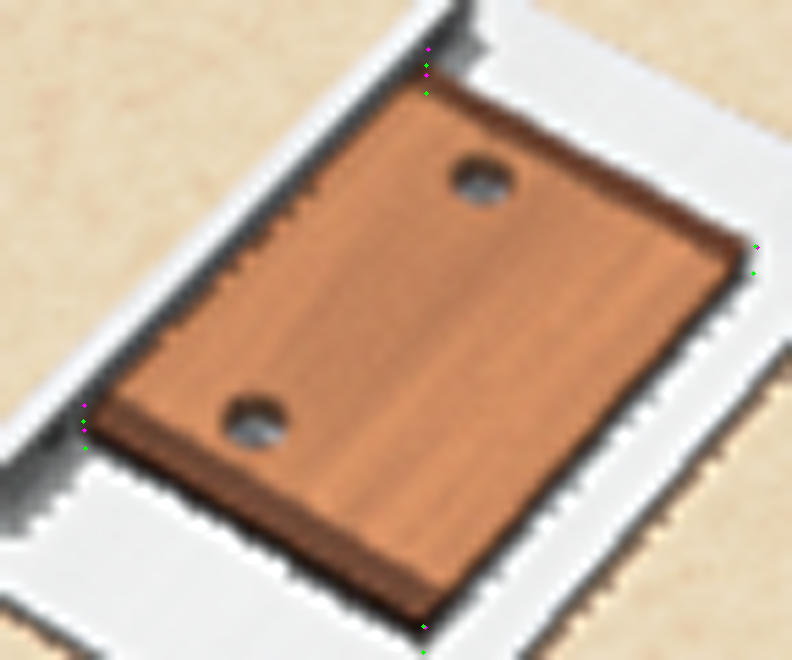

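The corners are rounded, so this overlay doesn't settle it. I'll compare the hole-rim motion and brightness with the earlier flush but tilted state.

Run:
```python
from h import *
np.set_printoptions(precision=2,suppress=True)
ps=np.load("fit.npz")["ps"]; pb=np.load("fit.npz")["pb"]
H=[(.02,.06,.014),(.02,-.06,.014)]
def cen(im,p,fx,fy,x0,y0):
    g=cv2.cvtColor(im,cv2.COLOR_BGR2HSV); out=[]
    for u,v in p:
        r=7; X=int(round((u-x0)*fx)); Y=int(round((v-y0)*fy)); R=int(5*fx)
        w=im[Y-R:Y+R,X-R:X+R].astype(float); sat=w[...,2]-w[...,0]   # wood is strongly red-blue
        m=(sat<45).astype(np.uint8); n,l,s,c=cv2.connectedComponentsWithStats(m)
        k=min(range(1,n),key=lambda i:np.hypot(*(c[i]-R)) if s[i,4]>fx*fy*2 else 999)
        gray=w.mean(2)[l==k]
        out.append([x0+(X-R+c[k][0]+.5)/fx-.5,y0+(Y-R+c[k][1]+.5)/fy-.5,s[k,4]/fx/fy,gray.mean(),np.percentile(gray,90)])
    return np.array(out)
A=cv2.imread("pics/scene0.png");B=cv2.imread("pics/b.png");E=cv2.imread("pics/e.png")
ca=cen(A,[(232.3,228.8),(251.3,204.6)],1.5,1.5,0,0);cb=cen(B,[(226,222.4),(247.4,200)],5,5,185,165);ce=cen(E,[(231.2,218.1),(251.8,196.1)],6,5.4,185,165)
for n,c in(("a",ca),("b",cb),("e",ce)):
    print(n,c.tolist() if 0 else c)
    for z in (.026,.032):
        q=np.array([ray("scene",(v,u),z) for u,v in c[:,:2]])-[*ps[:2],0]; print(z,xf(q,0,0,-ps[2])[:,:2]*1000)
```

```text
a [[232.23 229.29  20.   100.19 134.13]
 [250.81 204.91  16.44  95.54 128.93]]
0.026 [[-11.03  93.8 ]
 [ -0.71 -26.67]]
0.032 [[-13.72  97.11]
 [ -3.46 -22.76]]
b [[225.71 222.25  20.08 104.5  138.67]
 [248.94 198.76  41.52  56.02 137.67]]
0.026 [[ 24.28  83.64]
 [ 20.76 -45.33]]
0.032 [[ 21.41  87.  ]
 [ 17.91 -41.32]]
e [[230.71 218.15  16.88  93.41 134.13]
 [251.25 196.17  13.98  86.74 122.27]]
0.026 [[ 21.08  60.08]
 [ 21.09 -59.8 ]]
0.032 [[ 18.22  63.56]
 [ 18.24 -55.72]]
```

With the board assumed flat, the holes come out at (21,60) and (21,-60) mm, which is exactly the seat. With it assumed tilted they are about 4 mm off. A light touch on the rear of the board will decide: the top should be at 26 mm if seated, about 33 mm if not.

Emit:
arm_command(
  targets=[
    [2.5, 5, 0, 0, 0, 0, 0],
    [5, 10, 0, 0, 0, 0, 0],
    [8, 15, 0, 0, 0, 0, 0],
    [11, 20, 0, 0, 0, 0, 0],
    [12.6, 22.3, -3, 0, 0, 0, 0],
  ],
)

```text
clock: 12.6
eef_pos: [0.5543, 0.149, 0.1392]
orientation: [0.003, -0.679, 0.734, -0.001]
contact_force: [-0.3, 0.1, -0.6]
finger_gap: 0.0101
finger_force: 0.0
```

Emit:
arm_command(
  targets=[
    [0, 0, -4, 0, 0, 0, 0],
    [0, 0, -7, 0, 0, 0, 0],
    [0, 0, -9, 0, 0, 0, 0],
    [0, 0, -9.6, 0, 0, 0, 0],
    [0, 0, -9.8, 0, 0, 0, 0],
  ],
)

```text
clock: 13.22
eef_pos: [0.5518, 0.1446, 0.0397]
orientation: [0.0, -0.677, 0.736, -0.0]
contact_force: [-0.7, -0.0, 0.4]
finger_gap: 0.0004
finger_force: 0.0
```

Emit:
arm_command(
  targets=[
    [0, 0, -0.3, 0, 0, 0, 0],
    [0, 0, -0.6, 0, 0, 0, 0],
    [0, 0, -0.8, 0, 0, 0, 0],
  ],
)

```text
clock: 13.6
eef_pos: [0.5518, 0.1434, 0.0318]
orientation: [0.0, -0.676, 0.737, -0.0]
contact_force: [0.3, 0.2, -0.7]
finger_gap: 0.0001
finger_force: 0.0
```

Emit:
arm_command(
  targets=[
    [0, 0, -0.2, 0, 0, 0, 0],
    [0, 0, -0.3, 0, 0, 0, 0],
    [0, 0, -0.4, 0, 0, 0, 0],
  ],
)

```text
clock: 13.98
eef_pos: [0.5517, 0.1434, 0.0275]
orientation: [0.0, -0.676, 0.737, -0.0]
contact_force: [0.2, 0.5, 0.3]
finger_gap: 0.0001
finger_force: 0.0
```

Emit:
arm_command(
  targets=[
    [0, 0, -0.1, 0, 0, 0, 0],
    [0, 0, -0.2, 0, 0, 0, 0],
    [0, 0, -0.25, 0, 0, 0, 0],
  ],
)

```text
clock: 14.35
eef_pos: [0.5518, 0.1435, 0.0264]
orientation: [-0.0, -0.677, 0.736, -0.0]
contact_force: [-4.3, -0.3, 10.3]
finger_gap: 0.0005
finger_force: 5.3
```

Emit:
arm_command(
  targets=[
    [0, 0, 2, 0, 0, 0, 0],
    [0, 0, 7, 0, 0, 0, 0],
    [-1, -2, 12, 0, 0, 0, 0],
    [-5, -7, 13, 0, 0, 0, 0],
    [-8, -12, 13, 0, 0, 0, 0],
  ],
)

```text
clock: 14.98
eef_pos: [0.4712, 0.0228, 0.1563]
orientation: [0.001, -0.677, 0.736, -0.001]
contact_force: [0.3, -0.4, -0.0]
finger_gap: 0.0002
finger_force: 0.0
```

The fingers touched the top at 26.4 mm, so the board is seated flat, and the hand is now clear.

Emit:
arm_command(
  targets=[
    [0, -5, 0, 0, 0, 0, 0],
    [0, -10, 0, 0, 0, 0, 0],
    [0, -10, 0, 0, 0, 0, 0],
    [0, -10, 0, 0, 0, 0, 0],
  ],
)

```text
clock: 15.48
eef_pos: [0.4717, -0.0765, 0.155]
orientation: [0.0, -0.676, 0.737, 0.0]
contact_force: [-0.3, -1.0, -0.5]
finger_gap: 0.0007
finger_force: 0.0
```

```bash
python3 -c "
from bench import workorder
print(workorder.job_done())"
```

```text
the job is handed in; nothing more can be done
None
```

The board lies flat over both pins (touch check: top at 26.4 mm, 26 mm expected), the hand is clear and the job was handed in at about 15.5 s; no verdict came back.

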